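# Click the tube block into the dry-block heater

## Robot

A 7-joint arm with a two-finger parallel gripper is mounted at the origin on the work surface. World frame = base frame: x ahead of the robot, y to its left, z up, the work surface at z = 0. Lengths are in m, angles in rad, forces in N, time in s.
With the tool pointing down it reaches from about 0.4 to 0.85 m from the base axis. Payload 6.9 kg.
Tool frame: the origin (TCP) lies at the very end of the fingers, on their centre line; the grasp point (between the pads) lies tcp_to_grasp behind it (tcp_to_grasp is the distance from the TCP to the grasp point, in m); z points along the fingers, y is the direction in which the jaws open and shut (so a half turn about z gives the same grasp; the last joint's range is limited). The gripper opens to 85 mm and grips with 20 to 120 N. Pads are 22 mm wide; open, the fingers measure 114 mm over their backs; the gripper's body (76 mm by 85 mm) begins 54 mm behind the grasp point. The pads swing forward as they close: fully open they stand 13 mm farther back than shut.
Start: joints at [1.423, 0.507, -0.238, 1.5, 0.126, 1.149, -0.155], TCP at [0.157, -0.605, 0.231] pointing down, gripper open.
Joint ranges: [-3.08, 3.08], [-0.24, 2.05], [-1.43, 1.35], [0, 2.5], [-1.52, 4.66], [0.17, 1.96], [-2.89, 2.89]. Speed limits (rad/s): [2.39, 2.39, 3.14, 3.14, 3.14, 3.14, 3.14].

## Interface

Orientations are given as a 3x3 rotation matrix whose columns are the frame's x, y, z axes.
In Python, from plant import * gives the robot as it stands.
- The arm moves only by the shell command python3 -m inch 'ROWS' [FORCE]. ROWS is JSON, a list that holds one entry, the list of rows, each a list of 7 numbers: the shift along the tool's x, y, z normalised to -1 to 1, where 1 is 40 mm, then the turn, a rotation vector about the tool's x, y, z normalised to -1 to 1, where 1 is 90 degrees, then the opening in per cent of the stroke, from 0 (shut) to 100 (fully open). A call has 1 to 12 rows; each row shifts and turns the commanded pose from where the row before left it, along the tool's axes as they then stand; what a row does not reach is not made up. A row lasts 1/12 s, in which the tool goes at most 41.7 mm and 7.16 degrees, less where a joint would pass 70% of its speed; a pose out of reach is approached as far as the arm can. A call with a number of a shift or a turn outside -1 to 1 is refused whole. A call with a gripper value outside its range is refused whole. The fingers move at their own pace and stop on an object; FORCE is the grip in N (left out, the last holds). Time passes only in rows, so rows that do not move let the fingers close. It gives the time, the measured TCP pose, the force and the opening at its end, in the units of the state.
- get_state(): the state, without advancing time (a new reading comes with each control period).
- grab_frame(name): name is "scene" or "top" or "wrist"; returns (picture, depth): 480x640x3 uint8, red, green, blue; 480x640 float32, m along the optical axis (not along the pixel's ray), 0 where there is no reading.
- camera_params(name): a dict with "intrinsics" (3x3 intrinsics, pixels), "k1" (the pictures are not rectified: a ray, as slopes to the right and down, at radius r is drawn at 1 + k1 r^2 times it, then the intrinsics apply), "cam_to_world" (4x4, takes a point from camera to world coordinates). Camera axes: x right, y up, looking along -z (the intrinsics and any distortion apply to the point x, -y, -z); pixel columns grow to the right and rows downward; lengths in m; the calibration is good to about 2 mm. A picture is of the moment at which its call begins: read the wrist's pose just before it. camera_params takes no time and is no camera call; for the wrist camera it gives the pose at the moment of the call.
- job_done(): hands the job in, once; it reports no verdict.
The state is a dict: "time": time; "joint_pos": joint angles; "joint_vel": joint speeds; "joint_torque": joint torques, N m; "tcp_pos": TCP position; "orientation": TCP orientation; "force": force on the tool from outside, world axes, zero at the start; "wrist_torque": the same for the moment, N m; "grip_width": finger opening in m.
Only numpy, scipy, OpenCV 4.12 (cv2) and the standard library are available. Lean on these libraries where they do the work, as an engineer would, in place of code of your own. Each camera call takes 0.05 s, during which the arm holds its last target. There are 200 camera calls.

## Task

Mount the heating block with the orange handle in the dry-block heater: lift it by the handle, tip its front up, slide the tongue at its back under the blue lip at the rear of the heater's deck until it meets the stop, and let the front down onto the blue latch. Then press gently on the orange pad at the front, feeling the resistance build up, until the latch snaps over and the block lies flat and fully home; press only about as hard as the click takes, and don't lean on the block once it is down. Leave the black-handled block and everything else where it is, and take your hand away.

Things in the scene. Friction and masses are not known exactly. Their poses are not given: they have to be found in the camera images.
- heater: Dry-block heater, fixed: cream housing 260 mm long (x), 200 wide (y), 66 high, blue sloping panel along its front (-x). Origin: underside centre; x points to its rear, z up. On it a steel deck 130 x 110 mm on four brass levelling screws: its top face (the plate) is 82 to 92 mm above the bench, set differently on each unit. This height is not in any measured pose of the heater; see or feel it.
- seat (a point): Point fixed to the housing at x = +35 mm, y = 0, 87 mm up (the middle of the plate's height range, so the true plate is up to 5 mm above or below). Axes as the heater's. Home pose of the block: its origin here in x and y, same yaw, flat on the plate. Two dark side guides on the deck, 75 mm apart at the foot and flared outward at the top, reach 17 mm above the plate.
- keeper (a point): Point fixed to the housing in the plane of the upright rear stop face (heater x = +97 mm), 87 mm up; axes as the heater's. A blue lip 80 mm wide and 3.5 mm thick overhangs 7 mm in front of the stop, leaving a slot 9 mm high between plate and lip for the tongue. Stop and lip belong to the deck and share its unknown height.
- latch_nose (a point): Point fixed to the housing below the latch nose's tip (heater x = -18 mm), 87 mm up; axes as the heater's. The blue spring latch belongs to the deck: its nose is 9 mm, its ramp 20 mm and its thumb tab 27 mm above the plate, 42 mm wide. With the tongue hooked and the front let down, the block's pin rests on the ramp and the front stays 5 to 13 mm too high.
- latch (a joint): Hinge of the latch: 0 = upright at rest, positive (rad) = pushed to the front, over 0.09 as the pin passes. Pressed on the pad, the block sinks 1 to 5 mm while resistance climbs to a peak of 5 to 14 N (friction varies); then it gives way at once, the force falls to almost nothing, the block drops 2 to 4 mm onto the rigid plate and the nose springs back over the pin. Pressed less, it stays up.
- block: The block to mount: aluminium, 100 mm (x) by 70 (y) by 42 high, six 16 mm tube holes, orange handle and pad, about 0.55 kg, standing on the bench. Origin: underside centre; +x to its rear, -x to its front, z up. At the foot of the rear face a tongue 50 mm wide, 5 thick sticks out 12 mm, undersides level. At the foot of the front a steel pin, 33 mm wide, sticks out 6 mm, its top 7.5 mm up.
- handle (a point): Middle of the block's orange handle bar, the place to grip: 12 mm thick (x), 66 long (y), 12 high, centre 6 mm behind the block's origin and 74 mm above its underside, on two 8 mm posts 54 mm apart; 26 mm free under the bar. Axes as the block's. With one finger in front of and one behind the bar, the block tips with the hand.
- tongue_tip (a point): Middle of the lower rear edge of the tongue, 62 mm behind the block's origin, level with its underside; axes as the block's. It enters the slot with the block's front raised 13 to 18 degrees, so that the front passes above the latch; it may be set on the plate 3 to 6 mm before the lip and slid in.
- block_pad: Orange press pad on the block's top at its front, fixed to it: 20 mm (x) by 50 (y) by 4 high. Origin: centre of its underside, 37.5 mm in front of the block's origin and 42 mm above the block's underside (its top face is at 46 mm). Axes as the block's. It must not be pressed with more than 20 N.
- spare: A second aluminium block of the same shape with eight 9 mm holes and black handle and pad, standing on the bench; to be left alone. Origin: underside centre.
- reagent: Amber bottle, 64 mm across, 150 mm high; leave it. Origin: underside centre.
- beaker: Glass beaker, 72 mm across, 90 mm high; leave it. Origin: underside centre.
- tube_rack: White rack of capped test tubes, 70 x 170 mm, about 100 mm high; leave it. Origin: underside centre.
- timer: White lab timer lying flat, 50 x 70 x 16 mm; leave it. Origin: underside centre.
- vial_jar: Small glass jar with black lid, 50 mm across, 70 mm high; leave it. Origin: underside centre.
- wash_bottle: White wash bottle with red cap and bent spout, 68 mm across, 190 mm high; leave it. Origin: underside centre.
Mind the look-alikes: they are no part of the job. What is shaped like the block but pink is not meant.

How it is judged:
By the outcome, as a careful person would: the job done as asked, in the order asked, and still so for the second after the job is handed in, with the robot touching nothing.
It also fails if it takes over 53 s, if anything falls off the work surface, if the arm or the gripper's body presses on something with over 40 N, if the wrist force passes 120 N, or if a joint passes its speed limit or range.

## Working session

There is one attempt and no reset: what is moved stays moved. The work goes in short steps, Python scripts to look and compute and a shell command to move; the robot and the scene stay as the last step left them, time stands still between calls to the robot, and variables do not carry over. Pictures are saved under pics/ and viewed, on a budget of 10 in all, crops included, one or two more only if the job needs it, and the job is handed in when it is done.

```bash
mkdir -p pics; ls
cat > h.py <<'E'
from plant import *
import numpy as np, cv2
def save(n,f): cv2.imwrite('pics/'+f,cv2.cvtColor(n,cv2.COLOR_RGB2BGR))
def rays(p,uv):
    K=np.array(p['intrinsics']);k1=p['k1'];T=np.array(p['cam_to_world'])
    uv=np.atleast_2d(np.asarray(uv,float))
    d=(uv-[K[0,2],K[1,2]])/[K[0,0],K[1,1]]
    s=d.copy()
    for _ in range(20): s=d/(1+k1*(s**2).sum(1,keepdims=True))
    return T,np.c_[s[:,0],-s[:,1],-np.ones(len(s))]
def onplane(p,uv,z):
    T,c=rays(p,uv);w=c@T[:3,:3].T;o=T[:3,3]
    return o+w*((z-o[2])/w[:,2])[:,None]
def withdepth(p,uv,d):
    T,c=rays(p,uv);return (c*np.asarray(d).reshape(-1,1))@T[:3,:3].T+T[:3,3]
E
python3 - <<'E'
from h import *
s=get_state();print(s)
for n in ('scene','top'):
    p=camera_params(n);print(n,p)
    im,d=grab_frame(n);save(im,n+'0.png');np.savez('pics/%s0.npz'%n,im=im,d=d)
E
```

```text
pics
{'time': 0.0, 'joint_pos': array([ 1.42251447,  0.50835672, -0.23753345,  1.5011341 ,  0.12570803,
        1.14891502, -0.15482338]), 'joint_vel': array([ 1.17420314e-03, -9.66416672e-04,  3.20375560e-06,  1.81579955e-04,
        3.02102648e-04, -6.02342776e-04, -7.41121501e-04]), 'joint_torque': array([ 3.15491643e-04, -6.20587420e+01, -2.18625695e+00, -2.49653310e+01,
        1.27023447e-02,  1.18545449e-02, -6.27319287e-05]), 'tcp_pos': array([ 0.15671437, -0.6045076 ,  0.23041782]), 'orientation': array([[ 9.67968600e-01,  2.51070800e-01, -4.93380850e-04],
       [ 2.51071282e-01, -9.67967011e-01,  1.75380617e-03],
       [-3.72468691e-05, -1.82150306e-03, -9.99998340e-01]]), 'force': array([0.72354309, 0.11059606, 0.45810026]), 'wrist_torque': array([-0.02969219,  0.02148673, -0.00669516]), 'grip_width': 0.08554524559361137}
scene {'intrinsics': array([[458.33411538,   0.        , 320.39311177],
       [  0.        , 458.33411538, 234.06978054],
       [  0.        ,   0.        ,   1.        ]]), 'k1': -0.009738856166545594, 'cam_to_world': array([[ 0.21637681, -0.70599044,  0.6743579 ,  1.28337586],
       [ 0.97620214,  0.16671283, -0.13869466, -0.15206951],
       [-0.01450701,  0.68831993,  0.72526217,  0.84035276],
       [ 0.        ,  0.        ,  0.        ,  1.        ]])}
top {'intrinsics': array([[597.70302746,   0.        , 321.17844685],
       [  0.        , 597.70302746, 230.66172677],
       [  0.        ,   0.        ,   1.        ]]), 'k1': 0.026941364288393922, 'cam_to_world': array([[-0.02505984,  0.99854174, -0.04781639,  0.46268673],
       [-0.99968246, -0.02490457,  0.00384039,  0.00402592],
       [ 0.00264394,  0.04789744,  0.99884876,  1.82333036],
       [ 0.        ,  0.        ,  0.        ,  1.        ]])}
```

View pics/top0.png

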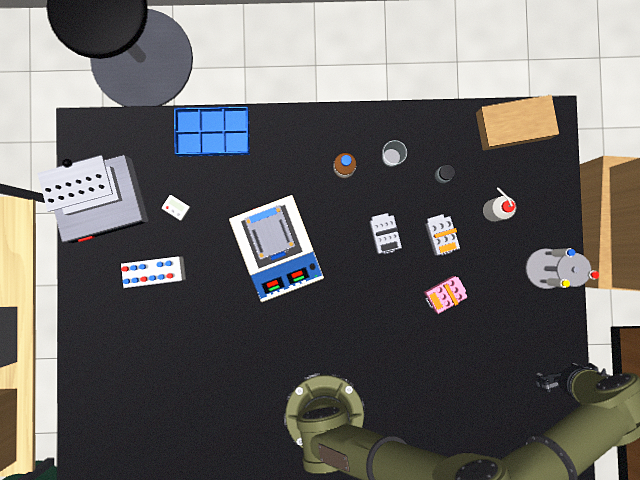

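View pics/scene0.png

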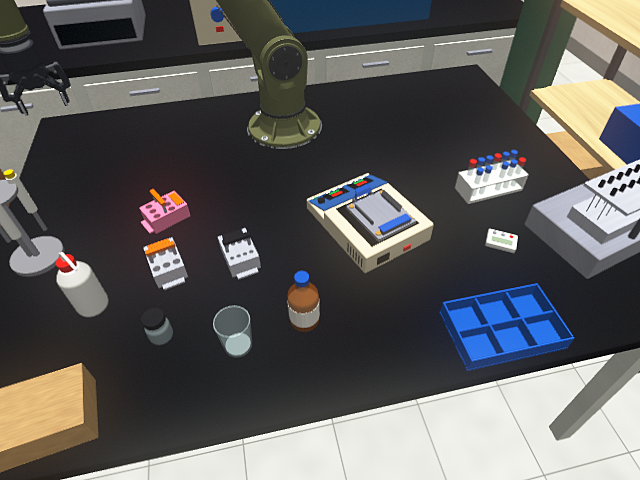

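Top view: three block-shaped things. Aluminium with orange at (442,235), aluminium with black at (385,233), pink at (446,295). The first fits the description, being aluminium with an orange handle. I'll confirm it in a crop and measure.

Run:
```python
from h import *
z=np.load('pics/top0.npz');im,d=z['im'],z['d'];p=camera_params('top')
a=cv2.resize(im[205:265,360:480],None,fx=6,fy=6,interpolation=cv2.INTER_CUBIC)[:,:]
b=cv2.resize(im[185:310,215:340],(360,360),interpolation=cv2.INTER_CUBIC)
save(np.hstack([a[:, 300:720],b]),'crop1.png')
hsv=cv2.cvtColor(im,cv2.COLOR_RGB2HSV)
m=cv2.inRange(hsv,(8,150,120),(24,255,255));m[:,:420]=0;m[:,470:]=0;m[260:]=0;m[:210]=0
n,l,st,c=cv2.connectedComponentsWithStats(m)
for i in range(1,n):
    if st[i,4]<8: continue
    v,u=np.where(l==i);P=withdepth(p,np.c_[u,v],d[v,u]);print('orange',st[i],c[i],np.median(P,0))
    zz=np.median(P[:,2]);Q=onplane(p,np.c_[u,v],zz)[:,:2].astype(np.float32);print(cv2.minAreaRect(Q))
# heater cream+blue at z~0.066
m=(cv2.inRange(hsv,(10,10,200),(40,90,255))|cv2.inRange(hsv,(100,120,60),(125,255,255)));m[:,:220]=0;m[:,330:]=0;m[310:]=0;m[:190]=0
v,u=np.where(m>0);P=withdepth(p,np.c_[u,v],d[v,u]);print(np.percentile(P[:,2],[5,25,50,75,95]))
k=abs(P[:,2]-.066)<.012
hull=cv2.convexHull(np.c_[u,v][k].astype(np.int32))
Q=onplane(p,np.c_[u,v][k],.066)[:,:2].astype(np.float32);r=cv2.minAreaRect(Q);print(r,cv2.boxPoints(r))
mb=cv2.inRange(hsv,(100,120,60),(125,255,255));mb[m==0]=0
n,l,st,c=cv2.connectedComponentsWithStats(mb)
for i in range(1,n):
    if st[i,4]<20: continue
    v,u=np.where(l==i);P=withdepth(p,np.c_[u,v],d[v,u]);print('blue',st[i],c[i],np.median(P,0))
# deck
m=np.zeros_like(m);m[225:250,260:285]=1
v,u=np.where(m>0);P=withdepth(p,np.c_[u,v],d[v,u]);print('deck z',np.percentile(P[:,2],[5,25,50,75,95]))
# bench
m=np.zeros_like(m);m[320:350,200:260]=1
v,u=np.where(m>0);P=withdepth(p,np.c_[u,v],d[v,u]);print('bench z',np.percentile(P[:,2],[5,50,95]))
```

```text
orange [434 228  23  10  86] [445.46511628 232.52325581] [ 0.5316516  -0.36535181  0.07879249]
((0.5318960547447205, -0.3643415868282318), (0.012728129513561726, 0.06663814187049866), 12.612025260925293)
orange [439 243  17   9  92] [447.10869565 247.19565217] [ 0.48957688 -0.37550194  0.04566168]
((0.4889774024486542, -0.3756633698940277), (0.01685430109500885, 0.04715105891227722), 16.985307693481445)
[0.03897363 0.05238497 0.06092895 0.06801502 0.10462743]
((0.5084366798400879, 0.1341077834367752), (0.2446967512369156, 0.1982729583978653), 19.4263916015625) [[ 3.6008132e-01  1.8690786e-01]
 [ 4.2602599e-01 -7.7340752e-05]
 [ 6.5679204e-01  8.1307709e-02]
 [ 5.9084737e-01  2.6829290e-01]]
blue [249 207  28  16 180] [262.58888889 214.71666667] [0.59525597 0.16554889 0.09925156]
blue [271 251  15   9  71] [277.88732394 255.33802817] [0.47769698 0.12308599 0.10908379]
blue [ 250  252   72   47 1165] [285.45665236 272.96051502] [0.42671043 0.10625383 0.05824023]
deck z [0.07909533 0.08342658 0.086691   0.08971376 0.09621857]
bench z [-0.00689145  0.00019095  0.00770068]
```

View pics/crop1.png

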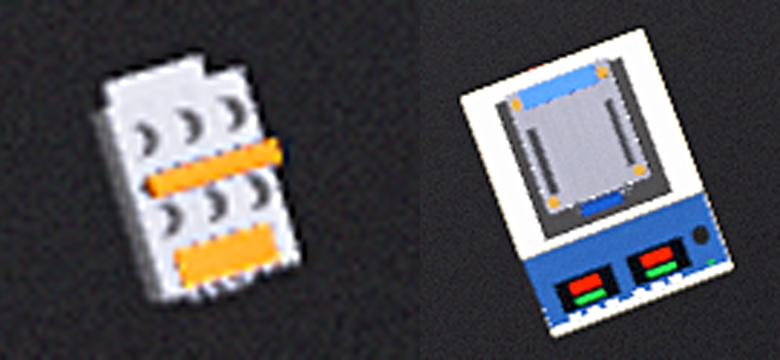

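The crop confirms it: six large holes, orange handle and pad, tongue pointing away from the robot, yaw about 15°. The handle is near (0.532, -0.364). The heater has yaw about 19.5° and its origin near (0.501, 0.131). Now I'll move above the handle.

```bash
cat >> h.py <<'E'
from scipy.spatial.transform import Rotation as Ro
def bR(yaw,tip=0):  # tool orientation: y along block x, tip deg = front up
    return (Ro.from_euler('z',yaw,degrees=True)*Ro.from_euler('y',tip,degrees=True)).as_matrix()@np.array([[0,1,0],[1,0,0],[0,0,-1.]])
def delta(pos,R):
    s=get_state();C=s['orientation'];d=C.T@(np.array(pos)-s['tcp_pos'])/.04
    r=Ro.from_matrix(C.T@R).as_rotvec()/(np.pi/2)
    print('t',round(s['time'],2),'tcp',s['tcp_pos'].round(4),'F',s['force'].round(2),'w',round(s['grip_width'],4),'shift',d.round(2),'turn',r.round(3),'j',s['joint_pos'].round(2))
E
python3 -m inch '[[[0.9,-0.3,0,0,0,0,100],[0.9,-0.3,0,0,0,0,100],[0.9,-0.3,0,0,0,0,100],[0.9,-0.3,0,0,0,0,100],[0.9,-0.3,0,0,0,0,100],[0.9,-0.3,0,0,0,0,100],[0.9,-0.3,0,0,0,0,100],[0.9,-0.3,0,0,0,0,100],[0.9,-0.3,0,0,0,0,100],[0.9,-0.3,0,0,0,0,100]]]'
python3 - <<'E'
from h import *
print(tcp_to_grasp)
delta([.532,-.364,.20],bR(14.5))
E
```

```text
time: 0.93
tcp_pos: [0.4764, -0.3971, 0.231]
orientation: [[0.968, 0.251, -0.001], [0.251, -0.968, 0.0], [-0.001, -0.001, -1.0]]
force: [0.9, -0.0, -1.1]
grip_width: 0.0854
0.0187
t 0.93 tcp [ 0.4764 -0.3971  0.231 ] F [ 0.88 -0.05 -1.05] w 0.0854 shift [ 1.55 -0.45  0.77] turn [-0.001 -0.    -1.   ] j [ 0.83  0.5  -0.28  1.51  0.15  1.15 -0.8 ]
```

```bash
python3 -m inch '[[[0.8,-0.2,0.2,0,0,0,100],[0.75,-0.25,0.2,0,0,0,100],[0,0,0,0,0,-0.078,100],[0,0,0,0,0,-0.078,100],[0,0,0,0,0,-0.078,100],[0,0,0,0,0,-0.078,100],[0,0,0,0,0,-0.078,100],[0,0,0,0,0,-0.078,100],[0,0,0,0,0,-0.078,100],[0,0,0,0,0,-0.078,100],[0,0,0,0,0,-0.078,100],[0,0,0,0,0,-0.078,100]]]' >/dev/null
python3 -m inch '[[[0,0,0,0,0,-0.078,100],[0,0,0,0,0,-0.078,100],[0,0,0,0,0,-0.06,100],[0,0,0,0,0,0,100],[0,0,0,0,0,0,100]]]' 60
python3 - <<'E'
from h import *
p=camera_params('wrist');im,d=grab_frame('wrist');save(im,'w1.png');np.savez('pics/w1.npz',im=im,d=d)
hsv=cv2.cvtColor(im,cv2.COLOR_RGB2HSV)
m=cv2.inRange(hsv,(8,150,120),(24,255,255))
n,l,st,c=cv2.connectedComponentsWithStats(m)
for i in range(1,n):
    if st[i,4]<300: continue
    v,u=np.where(l==i);P=withdepth(p,np.c_[u,v],d[v,u]);zz=np.median(P[:,2]);print(st[i],c[i],np.median(P,0),d[v,u].min())
    for zz in (.080,.046): print(zz,cv2.minAreaRect(onplane(p,np.c_[u,v],zz)[:,:2].astype(np.float32)))
delta([.532,-.364,.20],bR(14.5))
E
```

```text
time: 2.35
tcp_pos: [0.5304, -0.3655, 0.2148]
orientation: [[-0.242, 0.97, -0.001], [0.97, 0.242, 0.001], [0.001, -0.0, -1.0]]
force: [0.5, 0.4, -0.1]
grip_width: 0.0853
[  49  104   68   39 1586] [ 82.7332913  123.30390921] [ 0.33319318 -0.33689224  0.04712636] 0.0
0.08 ((0.3519752025604248, -0.3323165774345398), (0.04461153224110603, 0.017262985929846764), 27.90657615661621)
0.046 ((0.3324182629585266, -0.3372482359409332), (0.050055358558893204, 0.019369537010788918), 27.90655517578125)
[  37  166   88   34 1361] [ 79.66495224 182.44673035] [ 0.35266324 -0.37573736  0.08113546] 0.0
0.08 ((0.35308390855789185, -0.3754168450832367), (0.06738819926977158, 0.01223608385771513), 27.89561653137207)
0.046 ((0.3336622714996338, -0.38560789823532104), (0.07561134546995163, 0.013729235157370567), 27.895532608032227)
[307 184  16  82 534] [314.1011236  237.61423221] [ 0.53541343 -0.38168658  0.08097561] 0.27739525
0.08 ((0.5320823192596436, -0.36588120460510254), (0.011429933831095695, 0.06603842228651047), 15.03802490234375)
0.046 ((0.5345034003257751, -0.3749087154865265), (0.012824680656194687, 0.0740969106554985), 15.038076400756836)
[ 252  189   25   55 1119] [263.81858803 216.50670241] [ 0.4893748  -0.3774519   0.04713342] 0.0
0.08 ((0.49231627583503723, -0.368014395236969), (0.01719895377755165, 0.043398916721343994), 15.155084609985352)
0.046 ((0.48988473415374756, -0.3773021101951599), (0.01929771900177002, 0.04869476333260536), 15.15505599975586)
t 2.4 tcp [ 0.5305 -0.3655  0.2149] F [-0.66 -0.51 -0.76] w 0.0855 shift [0.03 0.04 0.37] turn [-0.    -0.    -0.006] j [ 0.96  0.61 -0.69  1.47  0.4   1.21  0.45]
```

View pics/w1.png

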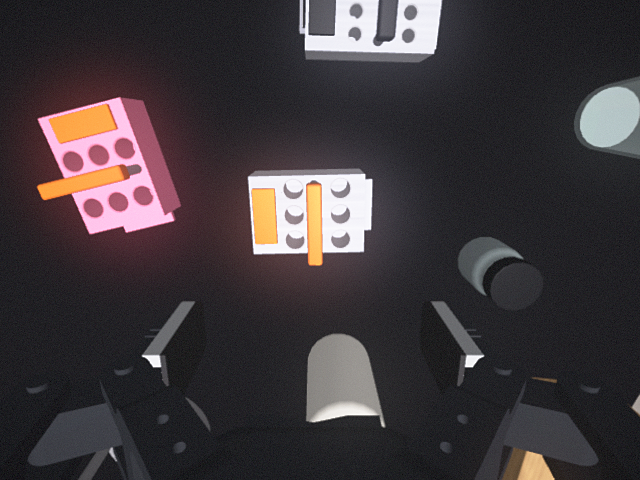

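The wrist view shows the orange-handled block at (308,212), its bar at (314,237), the pink one at (105,165) and the spare at the top. The bar is at (0.532, -0.366) with yaw 15.0°. Descending and gripping.

```bash
python3 -m inch '[[[0,0.04,0.5,0,0,-0.012,100],[0,0,0.8,0,0,0,100],[0,0,0.8,0,0,0,100],[0,0,0.8,0,0,0,100],[0,0,0.6,0,0,0,100],[0,0,0.3,0,0,0,70],[0,0,0.2,0,0,0,50],[0,0,0,0,0,0,0],[0,0,0,0,0,0,0],[0,0,0,0,0,0,0],[0,0,0,0,0,0,0],[0,0,0,0,0,0,0]]]' 80
python3 -m inch '[[[0,0,0,0,0,0,0],[0,0,0,0,0,0,0],[0,0,0,0,0,0,0]]]' 80
```

```text
time: 3.4
tcp_pos: [0.5329, -0.3655, 0.0571]
orientation: [[-0.263, 0.965, 0.002], [0.965, 0.263, -0.002], [-0.002, 0.001, -1.0]]
force: [-1.1, -1.0, 5.9]
grip_width: 0.0101
time: 3.65
tcp_pos: [0.5329, -0.3656, 0.0571]
orientation: [[-0.263, 0.965, 0.002], [0.965, 0.263, -0.002], [-0.002, 0.001, -1.0]]
force: [-2.1, 0.4, 5.7]
grip_width: 0.0103
```

```bash
python3 -m inch '[[[0,0,-0.2,0,0,0,0],[0,0,-0.4,0,0,0,0],[0,0,-0.7,0,0,0,0],[0,0,-0.8,0,0,0,0],[0,0,-0.8,0,0,0,0],[0,0,-0.8,0,0,0,0],[0,0,-0.8,0,0,0,0],[0,0,-0.6,0,0,0,0],[0,0,-0.3,0,0,0,0],[0,0,0,0,0,0,0]]]'
python3 -m inch '[[[0.3,0.1,0,0,0,-0.01,0],[0.6,0.15,0,0,0,-0.01,0],[0.8,0.2,0,0,0,-0.01,0],[0.9,0.2,0,0,0,-0.01,0],[0.9,0.2,0,0,0,-0.01,0],[0.9,0.2,0,0,0,0,0],[0.9,0.2,0,0,0,0,0],[0.9,0.2,0,0,0,0,0],[0.8,0.2,0,0,0,0,0],[0.6,0.2,0,0,0,0,0],[0.3,0.1,0,0,0,0,0],[0,0,0,0,0,0,0]]]'
python3 - <<'E'
from h import *
p=camera_params('wrist');im,d=grab_frame('wrist');save(im,'w2.png');np.savez('pics/w2.npz',im=im,d=d,T=p['cam_to_world'])
delta([.532,.14,.25],bR(19.5))
E
```

```text
time: 4.48
tcp_pos: [0.5332, -0.365, 0.2749]
orientation: [[-0.263, 0.965, 0.004], [0.965, 0.263, -0.002], [-0.003, 0.003, -1.0]]
force: [-0.4, 0.2, -6.9]
grip_width: 0.01
time: 5.48
tcp_pos: [0.5032, -0.0364, 0.2706]
orientation: [[-0.344, 0.939, -0.002], [0.939, 0.344, 0.002], [0.002, -0.001, -1.0]]
force: [0.6, 0.3, -6.7]
grip_width: 0.0102
t 5.53 tcp [ 0.5036 -0.0391  0.2704] F [ 0.91 -1.42 -6.93] w 0.0103 shift [3.97 2.2  0.51] turn [-0.001 -0.     0.005] j [ 0.61  0.36 -0.82  1.74  0.29  1.17  0.06]
```

View pics/w2.png

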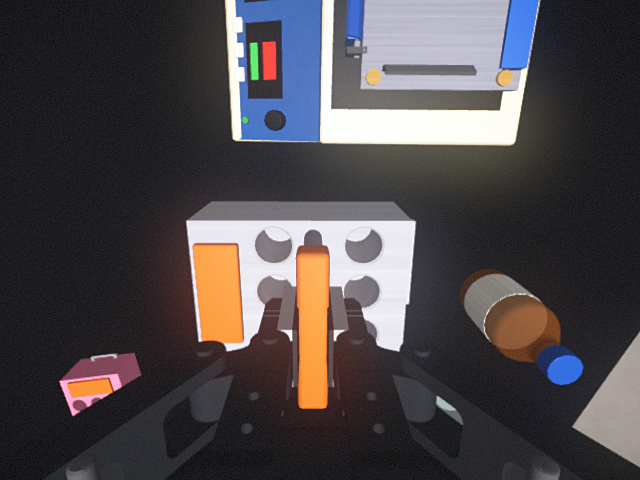

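The view shows the block held square and the heater at the top, with its deck at (440,45), only partly in frame. I'll move 80 mm further for the full deck.

```bash
python3 -m inch '[[[0.4,0.3,0,0,0,0.005,0],[0.6,0.5,0,0,0,0,0],[0.6,0.5,0,0,0,0,0],[0.4,0.3,0,0,0,0,0],[0,0,0,0,0,0,0],[0,0,0,0,0,0,0]]]'
python3 - <<'E'
from h import *
p=camera_params('wrist');im,d=grab_frame('wrist');save(im,'w3.png');np.savez('pics/w3.npz',im=im,d=d,T=p['cam_to_world'])
print(p['intrinsics'][0],p['k1'])
hsv=cv2.cvtColor(im,cv2.COLOR_RGB2HSV)
m=cv2.inRange(hsv,(100,150,60),(125,255,255));m[260:]=0
n,l,st,c=cv2.connectedComponentsWithStats(m)
for i in range(1,n):
    if st[i,4]<100: continue
    v,u=np.where((l==i)&(d>0));P=withdepth(p,np.c_[u,v],d[v,u]);print('blue',st[i],c[i].round(),np.median(P,0).round(4),np.percentile(P[:,2],[5,25,75,95]).round(4))
m=cv2.inRange(hsv,(15,120,100),(30,255,255));m[200:]=0
n,l,st,c=cv2.connectedComponentsWithStats(m)
for i in range(1,n):
    if st[i,4]<60: continue
    v,u=np.where((l==i)&(d>0));P=withdepth(p,np.c_[u,v],d[v,u]);print('screw',st[i],c[i].round(1),np.median(P,0).round(4), onplane(p,c[i],np.median(P[:,2])).round(4))
delta([.532,.14,.25],bR(19.5))
E
```

```text
time: 6.03
tcp_pos: [0.5382, 0.0557, 0.2701]
orientation: [[-0.332, 0.943, -0.002], [0.943, 0.332, -0.0], [0.0, -0.002, -1.0]]
force: [-0.5, -1.2, -6.8]
grip_width: 0.0103
[367.54298809   0.         312.51197534] 0.0197371051099707
blue [ 161    0   87  181 3512] [206.  80.] [0.4141 0.1201 0.0583] [0.0447 0.051  0.0615 0.0663]
blue [ 584   37   56  120 3438] [621. 109.] [0.7903 0.2373 0.0168] [0.0033 0.0061 0.03   0.0408]
blue [ 410   59   33  105 1091] [428. 116.] [0.5989 0.1628 0.1002] [0.099  0.0997 0.1007 0.1014]
blue [259  84  21  57 999] [269. 113.] [0.4781 0.1235 0.1104] [0.0996 0.1055 0.1129 0.1146]
blue [179 164  41  52 677] [193. 192.] [0.4214 0.0276 0.0473] [0.0436 0.0451 0.0499 0.0549]
screw [286  45  14  16 180] [292.6  52.6] [0.4801 0.1725 0.0905] [[0.4801 0.1726 0.0905]]
screw [419  44  15  14 168] [426.1  51.2] [0.5795 0.2082 0.0905] [[0.5797 0.2083 0.0905]]
screw [288 163  14  13 136] [294.4 169.3] [0.5107 0.0861 0.0907] [[0.5106 0.0862 0.0907]]
screw [410 165  13  11 126] [416.  169.7] [0.6106 0.1209 0.0906] [[0.6104 0.1209 0.0906]]
t 6.08 tcp [0.5381 0.0543 0.2701] F [ 0.01 -1.29 -6.51] w 0.0108 shift [2.07 0.56 0.5 ] turn [-0.002  0.    -0.003] j [ 0.4   0.42 -0.81  1.65  0.33  1.21 -0.15]
```

View pics/w3.png

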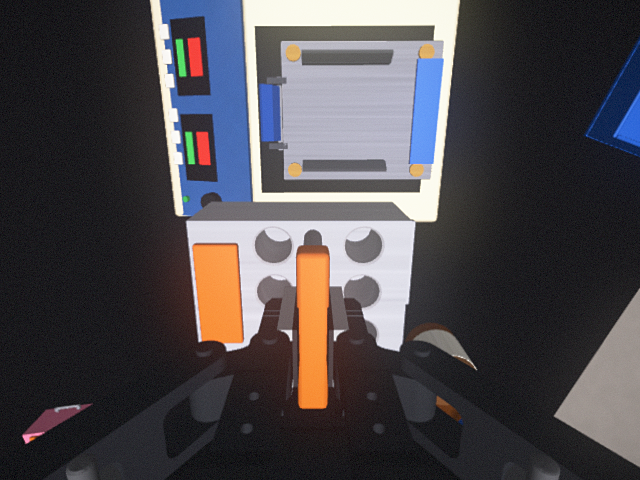

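The full deck is in view: lip at (428,116), latch at (269,113), four screws. Now I'll measure the plate height, the lip edge and the held block in the same picture.

Run:
```python
from h import *
z=np.load('pics/w3.npz');im,d=z['im'],z['d'];p=camera_params('wrist');p['cam_to_world']=z['T']
def reg(u0,u1,v0,v1,msk=None):
    m=np.zeros(d.shape,bool);m[v0:v1,u0:u1]=1
    if msk is not None:m&=msk
    v,u=np.where(m&(d>0));return np.c_[u,v],withdepth(p,np.c_[u,v],d[v,u])
def plane(P):
    A=np.c_[P[:,:2]-P[:,:2].mean(0),np.ones(len(P))];c=np.linalg.lstsq(A,P[:,2],rcond=None)[0];return c
hsv=cv2.cvtColor(im,cv2.COLOR_RGB2HSV);blue=cv2.inRange(hsv,(100,150,60),(125,255,255))>0
_,P=reg(300,400,75,150);print('plate',np.median(P[:,2]),plane(P))
_,P=reg(440,450,150,200);print('housing',np.median(P[:,2]))
yaw=np.radians(19.45);e=np.array([np.cos(yaw),np.sin(yaw)]);f=np.array([-e[1],e[0]])
O=np.array([.5452,.1470])
for n,r,zz in (('lip',(400,450,50,175),.1002),('latch',(255,290,78,148),.105)):
    uv,P=reg(*r,blue);Q=onplane(p,uv,zz)[:,:2]-O
    a,b=Q@e,Q@f;print(n,'x',np.percentile(a,[1,99]).round(4),'y',np.percentile(b,[1,99]).round(4),'topz',np.percentile(P[:,2],[50,97]))
# lip width by pixels in the middle rows
# guides
dark=(hsv[:,:,2]<90)
for n,r in (('g1',(300,395,48,68)),('g2',(300,388,158,174))):
    uv,P=reg(*r,dark);Q=P[:,:2]-O;a,b=Q@e,Q@f;print(n,np.percentile(a,[2,98]).round(4),np.percentile(b,[2,98]).round(4),np.percentile(P[:,2],[2,98]).round(4))
# block pose in hand (tool frame = current pose)
s=get_state();C=s['orientation'];t=s['tcp_pos']
ora=cv2.inRange(hsv,(8,150,120),(24,255,255))>0
uv,P=reg(190,245,240,345,ora);L=(P-t)@C;print('pad tool',np.median(L,0).round(4),[np.percentile(L[:,i],[2,98]).round(4) for i in range(2)],plane(L))
uv,P=reg(296,331,245,410,ora);L=(P-t)@C;print('bar tool',np.median(L,0).round(4),[np.percentile(L[:,i],[2,98]).round(4) for i in range(3)])
wh=(hsv[:,:,2]>200)&(hsv[:,:,1]<40)
uv,P=reg(245,295,222,228,wh);L1=(P-t)@C
uv,P=reg(195,405,222,228,wh);L=(P-t)@C;print('top tool',np.median(L,0).round(4),plane(L), np.percentile(L[:,1],[0.5,99.5]))
```

```text
plate 0.08774257349836778 [-6.54143701e-05  5.33145006e-04  8.77441059e-02]
housing 0.0013448523680487656
lip x [0.0441 0.0631] y [-0.0388  0.0386] topz [0.10022627 0.10159698]
latch x [-0.0787 -0.0641] y [-0.0206  0.0207] topz [0.11041063 0.11481761]
g1 [-0.0438  0.0206] [0.0376 0.0397] [0.0874 0.1003]Traceback (most recent call last):
  File "<stdin>", line 21, in <module>
    return _quantile_unchecked(
        a, q, axis, out, overwrite_input, method, keepdims, weights)
    return _ureduce(a,
                    func=_quantile_ureduce_func,
    ...<5 lines>...
                    overwrite_input=overwrite_input,
                    method=method)
    r = func(a, **kwargs)
    result = _quantile(arr,
                       quantiles=q,
    ...<2 lines>...
                       out=out,
                       weights=wgt)
    slices_having_nans = np.isnan(arr[-1, ...])
                                  ~~~^^^^^^^^^
IndexError: index -1 is out of bounds for axis 0 with size 0
```

Run:
```python
from h import *
z=np.load('pics/w3.npz');im,d=z['im'],z['d'];p=camera_params('wrist');p['cam_to_world']=z['T']
def reg(u0,u1,v0,v1,msk):
    m=np.zeros(d.shape,bool);m[v0:v1,u0:u1]=1
    m&=msk
    v,u=np.where(m);return np.c_[u,v],d[v,u]
hsv=cv2.cvtColor(im,cv2.COLOR_RGB2HSV)
s=get_state();C=s['orientation'];t=s['tcp_pos']
ora=cv2.inRange(hsv,(8,150,120),(24,255,255))>0;wh=(hsv[:,:,2]>150)&(hsv[:,:,1]<40)
for n,r,m in (('pad',(185,250,235,350),ora),('bar',(296,331,245,410),ora),('top',(186,415,221,228),wh),('topL',(244,262,222,340),wh),('topR',(384,410,222,340),wh)):
    uv,dd=reg(*r,m);k=dd>.05
    print(n,len(uv),k.sum(),'d',np.percentile(dd[k],[5,50,95]).round(4) if k.sum() else None)
    if k.sum()>5:
        P=withdepth(p,uv[k],dd[k]);L=(P-t)@C;print('  tool',np.median(L,0).round(4),[np.percentile(L[:,i],[1,99]).round(4) for i in range(3)])
    if n in('pad','top'):   # ray onto expected plane: pad top at bar+(80-46)
        zt=t[2]-.057+(.046 if n=='pad' else .042)
        Q=(onplane(p,uv,zt)-t)@C;print('  ray tool y',np.percentile(Q[:,1],[.5,50,99.5]).round(4),'x',np.percentile(Q[:,0],[.5,99.5]).round(4))
        if n=='pad':
            cn=max(cv2.findContours((m*255).astype(np.uint8)[235:350,185:250],0,2)[0],key=cv2.contourArea)[:,0]+[185,235]
            print(cv2.minAreaRect(((onplane(p,cn,zt)-t)@C)[:,:2].astype(np.float32)))
```

```text
pad 4217 4211 d [0.1625 0.1686 0.1756]
  tool [ 0.0035 -0.0424  0.01  ] [array([-0.0223,  0.026 ]), array([-0.0521, -0.0329]), array([0.0086, 0.0114])]
  ray tool y [-0.0525 -0.0426 -0.0329] x [-0.0236  0.0261]
((0.0009392257779836655, -0.04269036650657654), (0.019833389669656754, 0.0502714179456234), 89.85105895996094)
bar 4662 4647 d [0.128  0.1356 0.1452]
  tool [ 0.0055  0.0009 -0.024 ] [array([-0.0301,  0.0339]), array([-0.0048,  0.0063]), array([-0.0253, -0.0222])]
top 1601 1599 d [0.1622 0.1633 0.1646]
  tool [ 0.0345 -0.0048  0.0139] [array([0.0251, 0.0362]), array([-0.0544,  0.0553]), array([0.0124, 0.0507])]
  ray tool y [-0.0554 -0.0049  0.0456] x [0.0327 0.0358]
topL 1826 1820 d [0.1635 0.1712 0.1791]
  tool [ 0.0079 -0.0277  0.014 ] [array([-0.0223,  0.0352]), array([-0.0324, -0.0226]), array([0.0124, 0.0156])]
topR 2851 2842 d [0.1637 0.171  0.1807]
  tool [0.0088 0.0394 0.0139] [array([-0.0237,  0.0353]), array([0.033 , 0.0564]), array([0.0125, 0.0515])]
```

```bash
cat >> h.py <<'E'
O=np.array([.5452,.1470]);YAW=19.45;e=np.array([np.cos(np.radians(YAW)),np.sin(np.radians(YAW))]);PL=.0877
TIP=np.array([.001,.057,.0565])
def tcp_for(ex,h,tip):  # tongue tip at deck coordinate ex, height h over plate
    R=bR(YAW,tip);return np.r_[O+e*ex,PL+h]-R@TIP,R
def tipnow():
    s=get_state();q=s['tcp_pos']+s['orientation']@TIP;dd=q[:2]-O
    tip=np.degrees(np.arcsin(-s['orientation'][2,1]))
    print('tip ex',round(dd@e*1e3,2),'ey',round((-dd[0]*e[1]+dd[1]*e[0])*1e3,2),'h',round((q[2]-PL)*1e3,2),'tilt',round(tip,2),'t',round(s['time'],2),'F along e,lat,up',round(s['force'][:2]@e,2),round(-s['force'][0]*e[1]+s['force'][1]*e[0],2),round(s['force'][2],2),'w',round(s['grip_width'],4))
E
python3 - <<'E'
from h import *
delta(*tcp_for(.039,.05,0)); print(tcp_for(.039,.05,16)[0])
E
```

```text
t 6.08 tcp [0.5381 0.0543 0.2701] F [ 0.01 -1.29 -6.51] w 0.0108 shift [2.1  0.49 1.9 ] turn [-0.002  0.    -0.002] j [ 0.4   0.42 -0.81  1.65  0.33  1.21 -0.15]
[0.54532704 0.14598434 0.20772262]
```

```bash
python3 -m inch '[[[0.3,0.1,0,0,0,0,0],[0.6,0.1,0,0,0,0,0],[0.6,0.15,0,0,0,0,0],[0.4,0.1,0.3,0,0,0,0],[0.2,0.04,0.3,0,0,0,0],[0,0,0.3,0.045,0,0,0],[0,0,0.1,0.045,0,0,0],[0,0,0,0.045,0,0,0],[0,0,0,0.043,0,0,0],[0,0,0,0,0,0,0],[0,0,0,0,0,0,0]]]'
python3 - <<'E'
from h import *
tipnow();delta(*tcp_for(.039,.015,16))
E
```

```text
time: 7.0
tcp_pos: [0.5298, 0.1407, 0.23]
orientation: [[-0.329, 0.908, -0.26], [0.944, 0.316, -0.09], [0.0, -0.276, -0.961]]
force: [-0.1, 0.8, -6.3]
grip_width: 0.0104
tip ex 22.59 ey 0.09 h 72.31 tilt 15.99 t 7.0 F along e,lat,up 0.17 0.79 -6.28 w 0.0104
t 7.0 tcp [0.5298 0.1407 0.23  ] F [-0.1   0.8  -6.28] w 0.0104 shift [-0.    0.79  1.26] turn [ 0.    -0.001 -0.003] j [ 0.11  0.63 -0.76  1.46  0.35  1.49 -0.34]
```

```bash
python3 -m inch '[[[0,0.3,0.4,0,0,0,0],[0,0.3,0.4,0,0,0,0],[0,0.19,0.3,0,0,0,0],[0,0.03,0.26,0,0,0,0],[0,0.02,0.07,0,0,0,0],[0,0,0,0,0,0,0],[0,0,0,0,0,0,0]]]'
python3 - <<'E'
from h import *
tipnow();delta(*tcp_for(.039,.0,16))
p=camera_params('scene');im,d=grab_frame('scene')
save(cv2.resize(im[140:290,280:460],None,fx=4,fy=4,interpolation=cv2.INTER_CUBIC),'s1.png')
E
```

```text
time: 7.58
tcp_pos: [0.5444, 0.1469, 0.1678]
orientation: [[-0.331, 0.907, -0.26], [0.944, 0.318, -0.091], [-0.0, -0.275, -0.961]]
force: [0.4, 0.3, -6.4]
grip_width: 0.0106
tip ex 38.5 ey 1.04 h 10.13 tilt 15.97 t 7.58 F along e,lat,up 0.47 0.13 -6.39 w 0.0106
t 7.58 tcp [0.5444 0.1469 0.1678] F [ 0.4   0.28 -6.39] w 0.0106 shift [-0.03  0.08  0.24] turn [ 0.    -0.    -0.002] j [ 0.09  0.71 -0.73  1.49  0.39  1.39 -0.37]
```

View pics/s1.png

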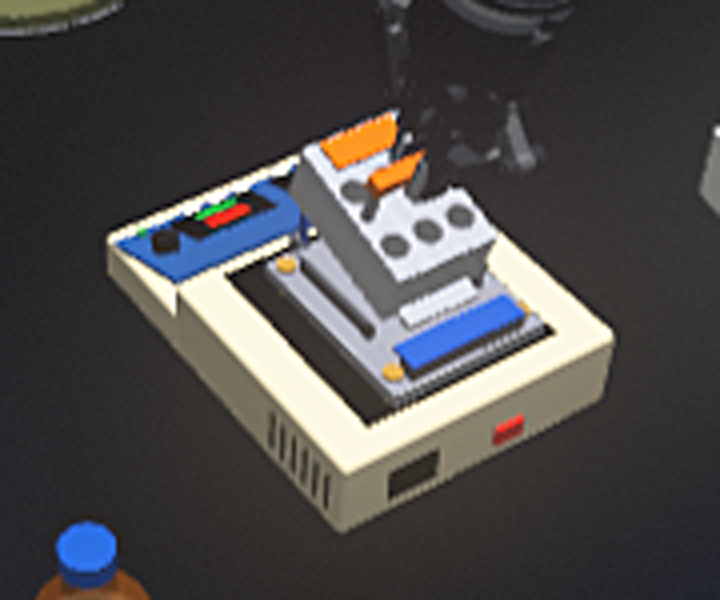

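The tongue at (440,300) is just in front of the blue lip and centred, with the front raised. Setting it down.

```bash
python3 -m inch '[[[-0.025,0.02,0.08,0,0,0,0],[0,0.02,0.07,0,0,0,0],[0,0.02,0.06,0,0,0,0],[0,0.005,0.02,0,0,0,0],[0,0,0,0,0,0,0],[0,0,0,0,0,0,0]]]' >/dev/null
python3 - <<'E'
from h import *
tipnow()
E
```

```text
tip ex 38.45 ey 0.16 h -0.31 tilt 16.03 t 8.13 F along e,lat,up 0.11 -0.44 -5.98 w 0.0104
```

```bash
python3 -m inch '[[[0,0.006,0.02,0,0,0,0],[0,0,0,0,0,0,0],[0,0,0,0,0,0,0]]]' >/dev/null
python3 - <<'E'
from h import *
tipnow()
E
```

```text
tip ex 38.56 ey 0.18 h -1.03 tilt 16.01 t 8.38 F along e,lat,up -0.1 0.95 -6.42 w 0.0105
```

```bash
for i in 1 2; do python3 -m inch '[[[0,0.006,0.02,0,0,0,0],[0,0,0,0,0,0,0],[0,0,0,0,0,0,0]]]' >/dev/null
python3 - <<'E'
from h import *
tipnow()
E
done
```

```text
tip ex 38.36 ey 0.19 h -1.36 tilt 16.02 t 8.63 F along e,lat,up -1.27 0.76 0.53 w 0.0105
tip ex 38.12 ey 0.3 h -1.59 tilt 16.03 t 8.88 F along e,lat,up -4.92 0.31 6.04 w 0.0101
```

The plate is felt at h ≈ -1.2 mm. Easing off and sliding in.

```bash
python3 -m inch '[[[0,-0.007,-0.03,0,0,0,0],[-0.005,0.03,-0.009,0,0,0,0],[0,0.04,-0.012,0,0,0,0],[0,0.04,-0.012,0,0,0,0],[0,0.04,-0.012,0,0,0,0],[0,0.04,-0.012,0,0,0,0],[0,0.03,-0.008,0,0,0,0],[0,0,0,0,0,0,0],[0,0,0,0,0,0,0]]]' >/dev/null
python3 - <<'E'
from h import *
tipnow()
E
python3 -m inch '[[[0,0.02,-0.006,0,0,0,0],[0,0.02,-0.006,0,0,0,0],[0,0,0,0,0,0,0],[0,0,0,0,0,0,0]]]' >/dev/null
python3 - <<'E'
from h import *
tipnow()
E
```

```text
tip ex 47.38 ey 0.02 h -1.24 tilt 16.07 t 9.63 F along e,lat,up -4.06 1.02 4.44 w 0.0104
tip ex 48.24 ey 0.04 h -0.97 tilt 16.14 t 9.97 F along e,lat,up -7.16 -0.22 7.4 w 0.0104
```

```bash
python3 -m inch '[[[0,-0.005,-0.02,0,0,0,0],[0,0,0,0,0,0,0],[0,0,0,0,0,0,0]]]' >/dev/null
python3 - <<'E'
from h import *
tipnow()
E
python3 -m inch '[[[0,0.02,-0.006,0,0,0,0],[0,0.02,-0.006,0,0,0,0],[0,0,0,0,0,0,0],[0,0,0,0,0,0,0]]]' >/dev/null
python3 - <<'E'
from h import *
tipnow()
E
```

```text
tip ex 50.16 ey -0.33 h -1.16 tilt 15.96 t 10.22 F along e,lat,up -0.29 -0.61 -5.24 w 0.0104
tip ex 50.87 ey -0.27 h -0.88 tilt 16.06 t 10.55 F along e,lat,up -2.23 -0.78 -5.28 w 0.0103
```

```bash
python3 -m inch '[[[0,0.02,-0.006,0,0,0,0],[0,0.02,-0.006,0,0,0,0],[0,0,0,0,0,0,0],[0,0,0,0,0,0,0]]]' >/dev/null
python3 - <<'E'
from h import *
tipnow()
E
```

```text
tip ex 51.83 ey -0.22 h -0.57 tilt 16.13 t 10.88 F along e,lat,up -5.57 -0.34 -2.55 w 0.0102
```

```bash
python3 -m inch '[[[0,0.024,-0.005,0,0,0,0],[0,0,0,0,0,0,0],[0,0,0,0,0,0,0]]]' >/dev/null
python3 - <<'E'
from h import *
tipnow()
p=camera_params('scene');im,d=grab_frame('scene')
save(cv2.resize(im[140:290,280:460],None,fx=4,fy=4,interpolation=cv2.INTER_CUBIC),'s2.png')
E
```

```text
tip ex 52.2 ey -0.25 h -0.49 tilt 16.19 t 11.13 F along e,lat,up -6.98 -0.33 -1.14 w 0.0106
```

View pics/s2.png

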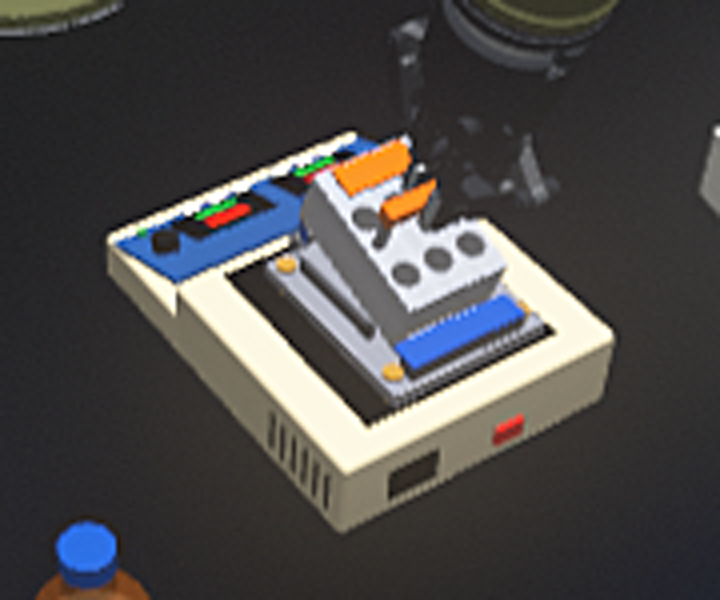

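The tongue has gone under the lip at (460,335), and the force builds against the stop. Now lowering the front, turning about the tongue.

```bash
python3 -m inch '[[[0.005,-0.02,0.005,0,0,0,0],[0,-0.049,0.051,-0.0222,0,0,0],[0,-0.049,0.051,-0.0222,0,0,0],[0,-0.049,0.051,-0.0222,0,0,0],[0,-0.049,0.051,-0.0222,0,0,0],[0,0,0,0,0,0,0],[0,0,0,0,0,0,0]]]' >/dev/null
python3 - <<'E'
from h import *
tipnow()
E
```

```text
tip ex 52.12 ey -0.18 h -0.41 tilt 8.09 t 11.77 F along e,lat,up -5.7 0.24 -2.63 w 0.0103
```

```bash
for i in 1 2 3; do python3 -m inch '[[[0,-0.0245,0.025,-0.0111,0,0,0],[0,0,0,0,0,0,0],[0,0,0,0,0,0,0]]]' >/dev/null
python3 - <<'E'
from h import *
tipnow()
E
done
```

```text
tip ex 52.04 ey -0.02 h -0.54 tilt 7.17 t 12.02 F along e,lat,up -6.37 -0.92 -0.1 w 0.0103
tip ex 52.06 ey 0.0 h -0.56 tilt 6.18 t 12.27 F along e,lat,up -4.59 0.19 0.17 w 0.0104
tip ex 52.05 ey 0.02 h -0.56 tilt 5.18 t 12.52 F along e,lat,up -6.66 -1.21 0.52 w 0.0103
```

```bash
for i in 1 2 3; do python3 -m inch '[[[0,-0.0122,0.0125,-0.0055,0,0,0],[0,0,0,0,0,0,0],[0,0,0,0,0,0,0]]]' >/dev/null
python3 - <<'E'
from h import *
tipnow();print(get_state()['wrist_torque'].round(3))
E
done
```

```text
tip ex 52.07 ey 0.1 h -0.57 tilt 4.69 t 12.77 F along e,lat,up -7.19 -0.05 0.2 w 0.0103
[-0.508  1.183 -0.021]
tip ex 52.09 ey 0.06 h -0.55 tilt 4.19 t 13.02 F along e,lat,up -6.79 -0.22 0.36 w 0.0103
[-0.489  1.165 -0.005]
tip ex 52.31 ey 0.12 h -0.4 tilt 3.67 t 13.27 F along e,lat,up -5.53 -1.08 1.5 w 0.0103
[-0.544  1.16  -0.01 ]
```

Pin contact felt near 4°. Releasing, then backing up.

```bash
python3 -m inch '[[[0,0,0,0,0,0,15],[0,0,0,0,0,0,25],[0,0,0,0,0,0,40],[0,0,0,0,0,0,40],[0,0,0,0,0,0,40],[0,0,0,0,0,0,40],[0,0,0,0,0,0,40]]]'
python3 -m inch '[[[0,0,-0.3,0,0,0,40],[0,0,-0.6,0,0,0,40],[0,0,-0.6,0,0,0,40],[0,0,-0.5,0,0,0,20],[-0.3,-0.3,-0.5,-0.02,0,0,0],[-0.5,-0.3,-0.3,-0.02,0,0,0],[-0.5,-0.3,0,0,0,0,0],[-0.5,-0.3,0,0,0,0,0],[-0.2,0,0,0,0,0,0],[0,0,0,0,0,0,0],[0,0,0,0,0,0,0]]]' 40
python3 - <<'E'
from h import *
p=camera_params('wrist');im,d=grab_frame('wrist');save(im,'w4.png');np.savez('pics/w4.npz',im=im,d=d,T=p['cam_to_world'])
tipnow()
E
```

```text
time: 13.85
tcp_pos: [0.5452, 0.1462, 0.1471]
orientation: [[-0.331, 0.942, -0.058], [0.944, 0.33, -0.02], [0.0, -0.061, -0.998]]
force: [-0.1, -1.1, 0.4]
grip_width: 0.0341
time: 14.77
tcp_pos: [0.5326, 0.0572, 0.2599]
orientation: [[-0.33, 0.944, 0.001], [0.944, 0.33, 0.001], [0.001, 0.001, -1.0]]
force: [0.3, -0.0, -0.1]
grip_width: 0.0003
tip ex 15.46 ey -78.66 h 115.8 tilt -0.09 t 14.82 F along e,lat,up 0.65 -0.55 -0.16 w -0.0
```

View pics/w4.png

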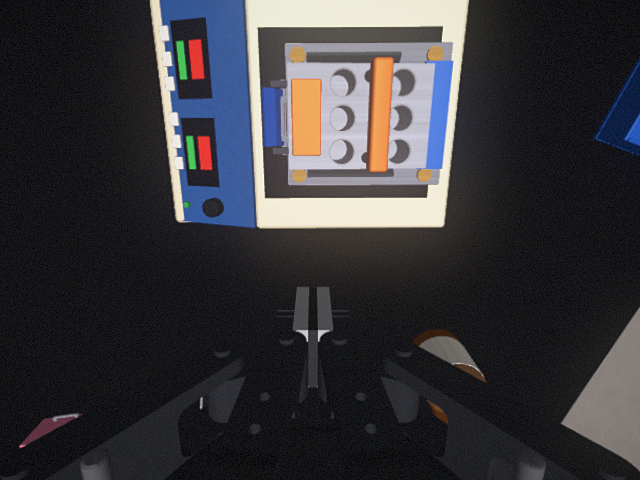

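The block lies between the guides with its tongue under the lip, pad at (307,117), bar at (380,114). Measuring its tilt and the pad.

```bash
cat > meas.py <<'E'
from h import *
import sys
z=np.load(sys.argv[1]);im,d=z['im'],z['d'];p=camera_params('wrist');p['cam_to_world']=z['T']
hsv=cv2.cvtColor(im,cv2.COLOR_RGB2HSV);f=np.array([-e[1],e[0]])
def loc(P): q=P[:,:2]-O;return np.c_[q@e,q@f,P[:,2]-PL]
ora=cv2.inRange(hsv,(8,150,120),(24,255,255));ora[200:]=0
n,l,st,c=cv2.connectedComponentsWithStats(ora)
for i in range(1,n):
    if st[i,4]<400: continue
    v,u=np.where((l==i)&(d>.05));L=loc(withdepth(p,np.c_[u,v],d[v,u]))
    zz=np.median(L[:,2])
    a=loc(onplane(p,np.c_[u,v],zz+PL))
    r=cv2.minAreaRect(a[:,:2].astype(np.float32));print('orange',c[i].round(),'h mm',(zz*1e3).round(2),'rect mm',np.round(np.array(r[0])*1e3,1),np.round(np.array(r[1])*1e3,1),r[2])
wh=(hsv[:,:,1]<45)&(hsv[:,:,2]>110)&(d>.05)
v,u=np.where(wh);L=loc(withdepth(p,np.c_[u,v],d[v,u]))
k=(abs(L[:,1])<.032)&(L[:,0]>-.07)&(L[:,0]<.045)&(L[:,2]>.036)&(L[:,2]<.06);L=L[k]
A=np.c_[L[:,0]+.011,L[:,1],np.ones(len(L))]
for _ in range(5):
    cc=np.linalg.lstsq(A,L[:,2],rcond=None)[0];r=L[:,2]-A@cc;g=abs(r)<.002;A,L=A[g],L[g]
print('top: slope deg',np.degrees(cc[0]).round(2),'roll',np.degrees(cc[1]).round(2),'h mm at origin',(cc[2]*1e3).round(2),len(L))
E
python3 meas.py pics/w4.npz
python3 - <<'E'
from h import *
f=np.array([-e[1],e[0]]);q=O+e*(-.0485)
delta(np.r_[q,PL+.07],bR(YAW))
E
```

```text
orange [380. 113.] h mm 83.1 rect mm [-0.7 -0.8] [64.8 11.3] 89.9838638305664
orange [306. 116.] h mm 51.89 rect mm [-45.8  -0.8] [19.3 48.6] 0.17368601262569427
top: slope deg -3.54 roll 0.01 h mm at origin 45.75 6420
t 14.82 tcp [0.5325 0.0581 0.2599] F [ 0.8  -0.3  -0.16] w -0.0 shift [ 1.99 -0.18  2.56] turn [ 0.001 -0.001 -0.001] j [ 0.4   0.43 -0.83  1.69  0.33  1.18 -0.17]
```

The tilt is 3.5° and the tongue is at the stop (bar at -0.7 mm, expected -0.4 mm). Moving over the pad with the fingers shut.

```bash
python3 -m inch '[[[0.3,-0.05,0,0,0,0,0],[0.6,-0.06,0,0,0,0,0],[0.6,-0.05,0,0,0,0,0],[0.47,0,0.3,0,0,0,0],[0,0,0.7,0,0,0,0],[0,0,0.8,0,0,0,0],[0,0,0.6,0,0,0,0],[0,0,0.3,0,0,0,0],[0,0,0,0,0,0,0],[0,0,0,0,0,0,0]]]' >/dev/null
python3 - <<'E'
from h import *
f=np.array([-e[1],e[0]]);q=O+e*(-.048)-f*.0008
delta(np.r_[q,PL+.0519],bR(YAW))
E
```

```text
t 15.65 tcp [0.4995 0.1311 0.1518] F [ 0.3   0.35 -0.54] w 0.0002 shift [-0.03  0.01  0.3 ] turn [-0.    -0.001  0.   ] j [ 0.22  0.51 -0.78  1.89  0.44  0.92 -0.43]
```

```bash
cat > f.py <<'E'
from h import *
s=get_state();print(round(s['time'],2),'z',round(s['tcp_pos'][2]*1e3,2),'Fz',round(s['force'][2],2),'Fe',round(s['force'][:2]@e,2))
E
python3 -m inch '[[[-0.03,0,0.1,0,0,0,0],[0,0,0.1,0,0,0,0],[0,0,0.05,0,0,0,0],[0,0,0,0,0,0,0],[0,0,0,0,0,0,0]]]' >/dev/null; python3 f.py
for i in 1 2 3 4; do python3 -m inch '[[[0,0,0.02,0,0,0,0],[0,0,0,0,0,0,0],[0,0,0,0,0,0,0]]]' >/dev/null; python3 f.py;done
```

```text
16.07 z 142.1 Fz -1.1 Fe -0.37
16.32 z 141.16 Fz 0.0 Fe 0.27
16.57 z 140.2 Fz 0.28 Fe 0.89
16.82 z 139.4 Fz -0.3 Fe -0.32
17.07 z 138.64 Fz 0.38 Fe 0.43
```

```bash
for i in 1 2 3 4; do python3 -m inch '[[[0,0,0.015,0,0,0,0],[0,0,0,0,0,0,0],[0,0,0,0,0,0,0]]]' >/dev/null; python3 f.py;done
```

```text
17.32 z 138.04 Fz 2.04 Fe -1.65
17.57 z 137.43 Fz 3.81 Fe -3.37
17.82 z 136.89 Fz 5.98 Fe -3.57
18.07 z 136.33 Fz 7.06 Fe -4.82
```

```bash
for i in 1 2; do python3 -m inch '[[[0,0,0.014,0,0,0,0],[0,0,0,0,0,0,0],[0,0,0,0,0,0,0]]]' >/dev/null; python3 f.py;done
```

```text
18.32 z 135.59 Fz -0.68 Fe 0.07
18.57 z 134.97 Fz -0.06 Fe -1.16
```

```bash
for i in 1; do python3 -m inch '[[[0,0,0.012,0,0,0,0],[0,0,0,0,0,0,0],[0,0,0,0,0,0,0]]]' >/dev/null; python3 f.py;done
```

```text
18.82 z 134.58 Fz -1.1 Fe 0.38
```

The force climbed to about 7 N, then fell to zero: the click. Taking the hand away and checking.

```bash
python3 -m inch '[[[0,0,-0.3,0,0,0,0],[0,0,-0.6,0,0,0,0],[0,0,-0.8,0,0,0,0],[0,0,-0.7,0,0,0,0],[-0.3,0.3,-0.5,0,0,0,0],[-0.6,0.3,0,0,0,0,0],[-0.6,0.3,0,0,0,0,0],[-0.4,0,0,0,0,0,0],[0,0,0,0,0,0,0],[0,0,0,0,0,0,0],[0,0,0,0,0,0,0]]]' >/dev/null
python3 - <<'E'
from h import *
p=camera_params('wrist');im,d=grab_frame('wrist');save(im,'w5.png');np.savez('pics/w5.npz',im=im,d=d,T=p['cam_to_world'])
E
python3 meas.py pics/w5.npz;python3 f.py
```

```text
orange [325. 118.] h mm 79.9 rect mm [-4.8 -1.1] [11.3 64.7] 0.0876505970954895
orange [260. 120.] h mm 46.02 rect mm [-48.2  -0.9] [48.1 19.4] 89.9854965209961
top: slope deg -0.0 roll 0.09 h mm at origin 41.97 6989
19.78 z 250.81 Fz 0.39 Fe -0.11
```

View pics/w5.png

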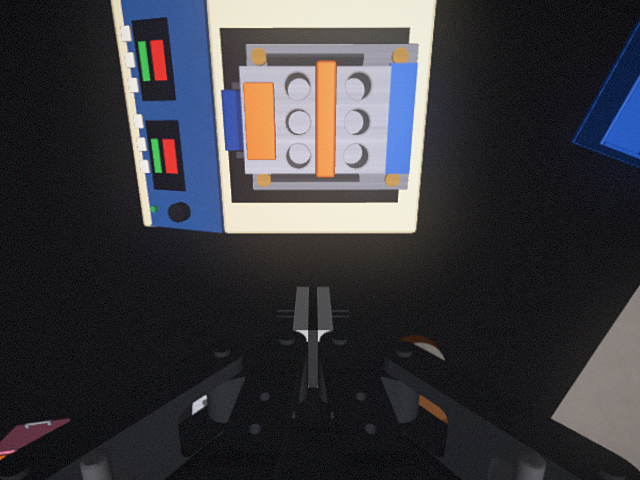

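The block is flat: slope 0.0°, top 42.0 mm above the plate, and it sits at the seat (bar at -4.8 mm, expected -5). The latch at (232,120) is upright at the pin. The hand is clear, so I'm handing in.

```bash
python3 -c "
from plant import *
job_done()"
```

```text
the job is handed in; nothing more can be done
```

The heating block with the orange handle is mounted in the dry-block heater, and the job is handed in at about 20 s of the 53 s allowed.

- **Mounting:** I lifted the block by the handle, tipped its front up 16°, and set the tongue on the plate in front of the lip. I slid it in until the force built up against the stop, then let the front down until the pin touched the latch at about 4°, where I released it.
- **Latch:** Pressing the pad in steps of about half a millimetre, the force climbed to about 7 N at the last reading. It then fell to zero as the latch clicked.
- **Last checks:** The block lies flat (slope 0.0°, roll 0.1°) with its top 42.0 mm above the plate. The handle bar is within 0.3 mm of its home position along the heater and about 1 mm to one side. In the last picture the latch looks upright again, but I did not measure it. The hand is clear, with no force on it.
- **Disagreements:** The tool felt the plate about 1.2 mm lower than the camera showed it. Sliding in, the block dragged on the plate once, with up to 7 N each way, so I raised it about 1 mm and it slid freely.
- **Not checked:** I did not re-measure the other objects after the move. No contact with any of them was felt or seen.

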